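# Set the bar shelf and present the decanter

### The arm

A 7-joint arm with a two-finger parallel gripper is mounted at the origin on the work surface. World frame = base frame: x ahead of the robot, y to its left, z up, the work surface at z = 0. Lengths are in m, angles in rad, forces in N, time in s.
With the tool pointing down it reaches from about 0.35 to 0.9 m from the base axis. Payload 8.1 kg.
Tool frame: the origin (TCP) lies at the very end of the fingers, on their centre line; the grasp point (between the pads) lies arm.grip_point_offset behind it (arm.grip_point_offset is the distance from the TCP to the grasp point, in m); z points along the fingers, y is the line along which they close (so a half turn about z gives the same grasp; the last joint's range is limited). The gripper opens to 92 mm and grips with 3 to 60 N. Pads are 19 mm wide; open, the fingers measure 130 mm over their backs; the gripper's body (75 mm by 190 mm) begins 47 mm behind the grasp point.
Start: joints at [-0.103, 0.434, 0.025, 1.573, -0.012, 1.134, -0.075], TCP at [0.625, -0, 0.227] pointing down, gripper open.
Joint ranges: [-2.62, 2.62], [-0.44, 2.09], [-1.27, 1.32], [0.08, 2.57], [-1.32, 4.46], [0.12, 2], [-2.74, 2.74]. Speed limits (rad/s): [2.22, 2.22, 3.01, 3.01, 3.14, 3.14, 3.14].

### API

Orientations are given as a rotation vector (axis times angle).
In Python, from cell import arm gives the robot as it stands. The module is installed in compiled form; this text tells all that it offers.
- The arm moves only by the shell command python3 -m creep 'ROWS' [OPENING] [FORCE]. ROWS is JSON, a list of rows, each a list of 6 numbers: the shift along the tool's x, y, z scaled (see below), then the turn, a rotation vector about the tool's x, y, z scaled (see below). A call has 1 to 20 rows; each row shifts and turns the commanded pose from where the row before left it, along the tool's axes as they then stand; what a row does not reach is not made up. The controller multiplies each number of a shift by 0.4 m and each number of a turn by 120 degrees. A row lasts 1/12 s, in which the tool goes at most 41.7 mm and 7.16 degrees, less where a joint would pass 70% of its speed; a pose out of reach is approached as far as the arm can. A call with a number of a shift or a turn outside -1 to 1 is refused whole. A call with a gripper value outside its range is refused whole. OPENING is the closure, from -1 (fully open) to 1 (shut), set as the call begins (- or left out, the last holds). The fingers move at their own pace and stop on an object; FORCE is the grip in N (left out, the last holds). Time passes only in rows, so rows that do not move let the fingers close. It gives the time, the measured TCP pose, the force, the opening and the grip force at its end, in the units of the state.
- arm.observe(): the state, without advancing time (a new reading comes with each control period).
- arm.get_image(name): name is "scene" or "side" or "wrist"; returns a dict with "frame" (400x640x3 uint8, red, green, blue), "intrinsics" (3x3 intrinsics, pixels), "rvec" (rotation vector, rad) and "tvec" (3), from world to camera coordinates, as OpenCV has them; the wrist camera has in their place "mount" (4x4, takes a point from camera to tool coordinates, whose origin is the TCP and whose axes are the flange's). Camera axes: x right, y down, z forward; pixel columns grow to the right and rows downward; lengths in m; the calibration is good to about 2 mm. A picture is of the moment at which its call begins: read the wrist's pose just before it. There is no depth.
- arm.sign_off(): hands the job in; it is judged then, once.
The state is a dict: "clock": time; "joints": joint angles; "dq": joint speeds; "joint_efforts": joint torques, N m; "position": TCP position; "ee_rot": TCP orientation; "force": force on the tool from outside, world axes, zero at the start; "ft_torque": the same for the moment, N m; "width": opening from 0.0 (shut) to 1.0 (fully open); "gripper_force": force on a finger pad.
Only numpy, scipy, OpenCV 4.12 (cv2) and the standard library are available. Lean on these libraries where they do the work, as an engineer would, in place of code of your own. Each camera call takes 0.05 s, during which the arm holds its last target. There are 200 camera calls.

### The job

Get the bar shelf ready to show: first put the two cork stoppers in the round terracotta dish and the two steel pourers in the wooden tray. Then take the bar knob on top of the cradle and turn it until the decanter's neck points straight out over the index pin on the base, and finish while still gripping the knob and holding the cradle still there. Leave the two glasses and the jigger where they stand.

Things in the scene. Friction and masses are not known exactly. Their poses are not given: they have to be found in the camera images.
- stopper0: cork bottle stopper standing upside down: dark wooden cap 34 mm across and 14 mm tall below, bare cork 22 mm across above it up to 44 mm. Origin: centre of its underside, z up its axis. About 25 g
- stopper1: cork bottle stopper standing upside down: dark wooden cap 34 mm across and 14 mm tall below, bare cork 22 mm across above it up to 44 mm. Origin: centre of its underside, z up its axis. About 25 g (same as the other)
- pourer0: steel bottle pourer standing upright: plain round body 26 mm across from 0 to 30 mm, then a tapering spout up to 68 mm. Origin: centre of its underside, z up its axis. About 60 g
- pourer1: steel bottle pourer standing upright: plain round body 26 mm across from 0 to 30 mm, then a tapering spout up to 68 mm. Origin: centre of its underside, z up its axis. About 60 g (same as the other)
- stopper0_mid (a point): point on the axis of stopper0, 22 mm above its origin (middle of the stopper)
- stopper1_mid (a point): same point of stopper1
- pourer0_mid (a point): point on the axis of pourer0, 22 mm above its origin
- pourer1_mid (a point): same point of pourer1
- dish: round terracotta dish, fixed, 140 mm across at the rim and 120 mm at the foot, 30 mm tall, wall 6 mm, inner floor 6 mm above the shelf. Origin: centre of its underside. Takes two stoppers side by side
- tray: rectangular dark wooden tray, fixed, 130 mm (its x) by 150 mm (its y) outside, 30 mm tall, walls and floor 6 mm. Origin: centre of its underside. Takes two pourers side by side along its y
- cradle (a joint): turn of the cradle (with decanter and knob) about its vertical axis, rad, growing anticlockwise seen from above; 0 = neck straight above the index pin. Light bearing with a little friction (0.03 N m), no detents, stays where it is left; stops at -2.2 and 2.2
- knob: steel bar grip on top of the cradle, on its turning axis: 50 mm long (its x), 16 mm wide (its y), 32 mm tall, underside 200 mm above the shelf. Origin: centre of its underside. It turns with the cradle; its -x points the way the neck points. Below: a stem 18 mm across, then the steel hoop over the globe, top 193 mm above the shelf, spanning along the knob's y
- knob_grip (a point): point to grip the knob: on the turning axis, 20 mm above the knob's underside, 220 mm above the shelf
- neck_mouth (a point): centre of the mouth of the decanter's neck. The decanter is a glass globe 120 mm across, fixed in the cradle; its neck leans out and up at 30 degrees above level, mouth 105 mm from the turning axis and 158 mm above the shelf, steel collar and rim
- pin_tip (a point): top of the index pin: a thin upright steel pin with a 12 mm ball end, 53 mm tall, on a tongue of the fixed round base (190 mm across), 128 mm from the turning axis. It marks the front
- glass0: tulip-shaped whisky glass, bystander, 66 mm across, 112 mm tall. Origin: centre of its underside
- glass1: the other whisky glass, same shape
- jigger: stainless double-cone jigger, bystander, 42 mm across, 80 mm tall. Origin: centre of its underside
There are look-alikes about, which are no part of the job. Leave any purple look-alike of the pourer0 alone.

How it is judged:
On the way, in this order (a step that is already met when the one before it is completed fails the run):
1. both stoppers lie in the dish and both pourers in the tray, let go, before the cradle is turned (horizontal distance between each of stopper0_mid, stopper1_mid and dish below 0.06 m and height (world z) of each of stopper0_mid, stopper1_mid, pourer0_mid, pourer1_mid below 0.04 m and contact force between each of stopper0, stopper1, pourer0, pourer1 and the fingers below 0.1 N and linear speed of each of stopper0, stopper1, pourer0, pourer1 below 0.05 m/s and x of pourer0_mid in the frame of tray between -0.06 and 0.06 m and y of pourer0_mid in the frame of tray between -0.07 and 0.07 m and x of pourer1_mid in the frame of tray between -0.06 and 0.06 m and y of pourer1_mid in the frame of tray between -0.07 and 0.07 m and distance of neck_mouth from where it was at the start of the episode below 0.03 m), for 0.2 s.
2. the knob is gripped and the cradle is held still with the neck over the pin (value of joint cradle between -0.12 and 0.12 rad and contact force between the fingers and knob above 4 N and velocity of joint cradle between -0.05 and 0.05 rad/s), for 0.2 s.
At the end, for the whole second after the job is handed in: Stoppers in the dish and pourers in the tray (middles inside the walls, under 40 mm high), let go, at rest, before the neck moved 30 mm; cradle within 0.12 rad of neck over pin, under 0.05 rad/s, fingers on the knob with over 4 N (all of step 2 and horizontal distance between each of stopper0_mid, stopper1_mid and dish below 0.06 m and height (world z) of each of stopper0_mid, stopper1_mid, pourer0_mid, pourer1_mid below 0.04 m and contact force between each of stopper0, stopper1, pourer0, pourer1 and the fingers below 0.1 N and linear speed of each of stopper0, stopper1, pourer0, pourer1 below 0.05 m/s and x of pourer0_mid in the frame of tray between -0.06 and 0.06 m and y of pourer0_mid in the frame of tray between -0.07 and 0.07 m and x of pourer1_mid in the frame of tray between -0.06 and 0.06 m and y of pourer1_mid in the frame of tray between -0.07 and 0.07 m); the arm keeps its last pose, push and grip.
It fails at once if a whisky glass is knocked over or shifted by more than 3 cm (distance of glass0 from where it was at the start of the episode above 0.03 m or angle between glass0's own z axis and vertical above 0.5 rad).
It fails at once if a whisky glass is knocked over or shifted by more than 3 cm (distance of glass1 from where it was at the start of the episode above 0.03 m or angle between glass1's own z axis and vertical above 0.5 rad).
It fails at once if the jigger is knocked over or shifted by more than 3 cm (distance of jigger from where it was at the start of the episode above 0.03 m or angle between jigger's own z axis and vertical above 0.5 rad).
It also fails if it takes over 72 s, if anything falls off the work surface, if the arm or the gripper's body presses on something with over 40 N, if the wrist force passes 120 N, or if a joint passes its speed limit or range.

## Working session

There is one attempt and no reset: what is moved stays moved. The work goes in short steps, Python scripts to look and compute and a shell command to move; the robot and the scene stay as the last step left them, time stands still between calls to the robot, and variables do not carry over. Pictures are saved under pics/ and viewed, at most 10 in all, crops included, and the job is handed in when it is done.

```bash
mkdir -p pics; python3 - <<'E'
from cell import arm
import cv2,numpy as np,pickle
print(arm.observe(), arm.grip_point_offset)
d={}
for n in ["scene","side","wrist"]:
    r=arm.get_image(n); d[n]=r
    cv2.imwrite(f"pics/{n}0.png",r["frame"][:,:,::-1])
    print(n,{k:np.round(v,4).tolist() for k,v in r.items() if k!="frame"})
pickle.dump(d,open("d0.pkl","wb"))
E
```

```text
{'clock': 0.0, 'joints': array([-0.10260935,  0.43522953,  0.02494638,  1.57408947, -0.01160896,
        1.13400325, -0.07507407]), 'dq': array([ 0.00055789,  0.00201982,  0.00061837,  0.00015474, -0.00048959,
       -0.00035193, -0.00084202]), 'joint_efforts': array([ 3.89017032e-04, -6.67853522e+01,  9.84863900e-01, -3.14464223e+01,
       -6.05165795e-02,  4.27553023e-02,  1.12382318e-04]), 'position': array([ 6.24487956e-01, -3.29976374e-05,  2.25943546e-01]), 'ee_rot': array([-2.22072913e+00, -2.22069780e+00,  1.89250213e-03]), 'force': array([ 0.25315862, -0.13337811,  0.31414313]), 'ft_torque': array([-0.01816013,  0.01227646, -0.00123641]), 'gripper_force': 0.0, 'width': 1.0001569228789624} 0.0188
scene {'intrinsics': [[438.9183, 0.0, 321.6856], [0.0, 438.9183, 207.562], [0.0, 0.0, 1.0]], 'rvec': [1.9107, 1.2945, -0.6017], 'tvec': [-0.206, -0.224, 1.615]}
side {'intrinsics': [[510.0403, 0.0, 318.353], [0.0, 510.0403, 194.2938], [0.0, 0.0, 1.0]], 'rvec': [2.125, -0.3168, 0.1555], 'tvec': [-0.5293, 0.193, 1.156]}
wrist {'intrinsics': [[286.1403, 0.0, 318.3695], [0.0, 286.1403, 197.823], [0.0, 0.0, 1.0]], 'mount': [[-0.0008, -0.9618, -0.2738, 0.0737], [1.0, -0.0007, -0.0006, 0.0006], [0.0004, -0.2738, 0.9618, -0.1576], [0.0, 0.0, 0.0, 1.0]]}
```

View pics/scene0.png

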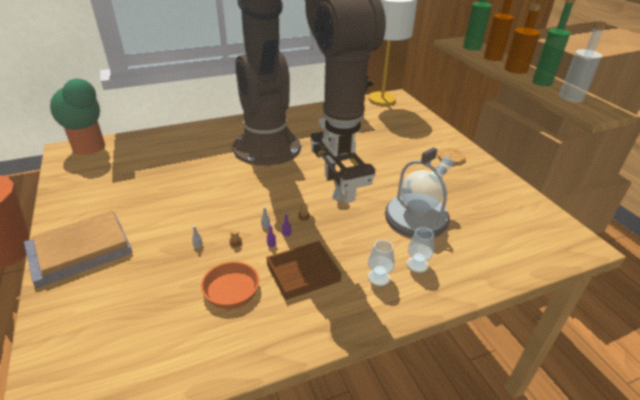

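View pics/side0.png

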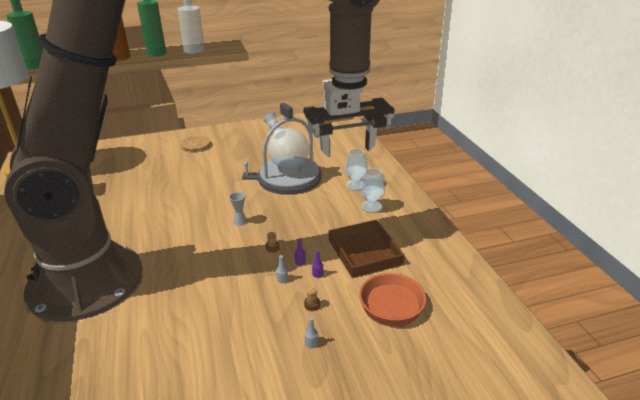

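Both views show two grey (steel) pourers, at scene (197,240) and (266,219), or side (311,333) and (282,268). The two purple look-alikes are at scene (271,237) and (287,226), or side (318,265) and (300,253). The stoppers are at scene (235,239) and (304,213). I'll ignore the purple ones.

```bash
cat > h.py <<'E'
import cv2,numpy as np,pickle
from scipy.spatial.transform import Rotation as R
def P(r,pose=None):
    "3x4 projection; pose=(position, ee_rot) for the wrist camera"
    if "mount" in r:
        T=np.eye(4);T[:3,:3]=R.from_rotvec(pose[1]).as_matrix();T[:3,3]=pose[0]
        E=np.linalg.inv(T@np.array(r["mount"]))[:3]
    else:
        E=np.c_[cv2.Rodrigues(np.array(r["rvec"],float))[0],np.array(r["tvec"],float)]
    return np.array(r["intrinsics"])@E
def tri(Pa,a,Pb,b):
    X=cv2.triangulatePoints(Pa,Pb,np.array(a,float).reshape(2,1),np.array(b,float).reshape(2,1)).ravel();return X[:3]/X[3]
def proj(Pm,X):
    x=Pm@np.r_[X,1];return x[:2]/x[2]
def plane(Pm,uv,z):
    "point on ray uv at height z"
    H=np.c_[Pm[:,0],Pm[:,1],Pm[:,2]*z+Pm[:,3]];x=np.linalg.solve(H,[*uv,1]);return x[:2]/x[2]
E
python3 - <<'E'
from h import *
d=pickle.load(open("d0.pkl","rb"));A=P(d["scene"]);B=P(d["side"])
for n,a,b in [("pourerL tip",(196,230),(311,318)),("pourerR tip",(265,208),(282,255)),("purple1 tip",(271,226),(318,252)),("purple2 tip",(286,215),(300,240)),
 ("stopA",(235,239),(312,300)),("stopB",(304,213),(272,242)),("dish",(231,283),(392,297)),("tray",(304,269),(366,247)),
 ("knob",(430,155),(287,110)),("glass1base",(379,279),(372,207)),("glass2base",(419,264),(357,185)),("base",(417,215),(290,173)),("mouth",(446,166),(270,118)),("jig",(344,190),(239,208))]:
    X=tri(A,a,B,b);print(n,X.round(3),(proj(A,X)-a).round(1),(proj(B,X)-b).round(1))
E
```

```text
pourerL tip [ 0.444 -0.32   0.058] [ 0.5 -0.7] [0.6 0.7]
pourerR tip [ 0.432 -0.128  0.066] [-0.1  0.1] [-0.1 -0.1]
purple1 tip [ 0.511 -0.136  0.063] [-0.5  0.8] [-0.5 -0.7]
purple2 tip [ 0.483 -0.085  0.065] [-0.4  0.8] [-0.5 -0.7]
stopA [ 0.47  -0.228  0.014] [-0.2  0.4] [-0.3 -0.3]
stopB [ 0.431 -0.012  0.015] [-0.   0.1] [-0.  -0.1]
dish [ 0.63  -0.276  0.021] [-0.5  0.7] [-0.5 -0.5]
tray [ 0.643 -0.093  0.012] [-0.5  0.9] [-0.5 -0.7]
knob [0.554 0.303 0.215] [-0.3  0.8] [-0.2 -0.6]
glass1base [ 0.729  0.08  -0.003] [-0.1  0.2] [-0.1 -0.1]
glass2base [0.727 0.197 0.001] [-0.7  1.4] [-0.6 -0.9]
base [0.554 0.3   0.011] [ 0.1 -0.2] [0.1 0.1]
mouth [0.523 0.394 0.15 ] [ 0.6 -1.8] [0.6 1.3]
jig [0.377 0.143 0.024] [ 0.2 -0.4] [0.2 0.3]
```

View pics/wrist0.png

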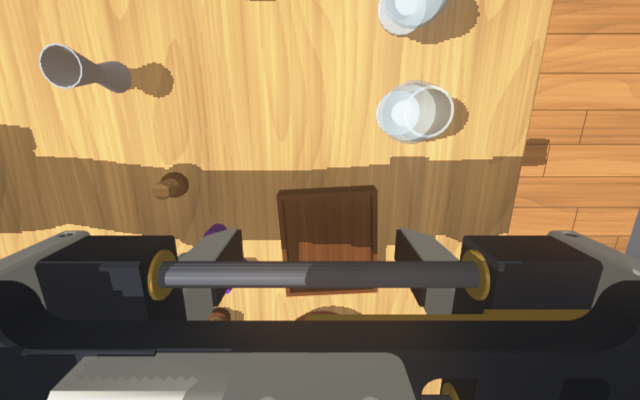

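The wrist view shows the jigger at (90,70), the near glass at (415,112), the tray at (328,240) and a stopper at (172,186). I'll move over the small parts for a better view.

```bash
python3 -m creep '[[-0.075,-0.04,0,0,0,0],[-0.075,-0.04,0,0,0,0],[-0.075,-0.04,0,0,0,0],[-0.075,-0.04,0,0,0,0],[-0.075,-0.04,0,0,0,0],[-0.075,-0.04,0,0,0,0],[-0.075,-0.04,0,0,0,0],[-0.075,-0.04,0,0,0,0],[-0.075,-0.04,0,0,0,0],[0,0,0,0,0,0],[0,0,0,0,0,0],[0,0,0,0,0,0]]' -1
cat > w.py <<'E'
import sys
from cell import arm
from h import *
o=arm.observe();r=arm.get_image("wrist");n=sys.argv[1]
pickle.dump((r,(o["position"],o["ee_rot"])),open(n+".pkl","wb"))
cv2.imwrite(f"pics/{n}.png",r["frame"][:,:,::-1]);print(o["clock"],o["position"].round(4),R.from_rotvec(o["ee_rot"]).as_matrix().round(3).tolist())
E
python3 w.py w1
```

```text
clock: 1.15
position: [0.4812, -0.2695, 0.2266]
ee_rot: [-2.221, -2.221, -0.001]
force: [0.3, 0.3, -0.3]
width: 0.999
gripper_force: 0.0
1.15 [ 0.4812 -0.2695  0.2266] [[0.0, 1.0, 0.0], [1.0, -0.0, 0.001], [0.001, 0.0, -1.0]]
```

View pics/w1.png

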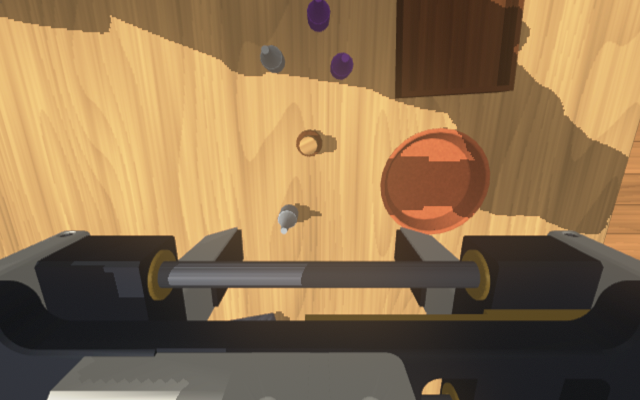

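The view from above shows pourers at (288,215) and (272,60), purple ones at (318,15) and (341,66), a stopper at (308,143), the dish at (435,181) and the tray's near corners at (397,97) and (514,89). I'll take a second wrist position so I can triangulate.

```bash
python3 -m creep '[[0.08,0,0,0,0,0],[0.08,0,0,0,0,0],[0.08,0,0,0,0,0],[0.08,0,0,0,0,0],[0,0,0,0,0,0],[0,0,0,0,0,0],[0,0,0,0,0,0]]'
python3 w.py w2; python3 - <<'E'
import cv2
i=cv2.imread("pics/w2.png")[0:300,120:520]
cv2.imwrite("pics/w2c.png",cv2.resize(i,(800,600),interpolation=cv2.INTER_CUBIC))
E
```

```text
clock: 1.78
position: [0.4814, -0.1414, 0.2268]
ee_rot: [2.219, 2.223, -0.0]
force: [0.5, -0.6, -0.1]
width: 1.0
gripper_force: 0.0
1.7833 [ 0.4814 -0.1414  0.2268] [[-0.002, 1.0, 0.0], [1.0, 0.002, -0.0], [-0.0, 0.0, -1.0]]
```

View pics/w2c.png

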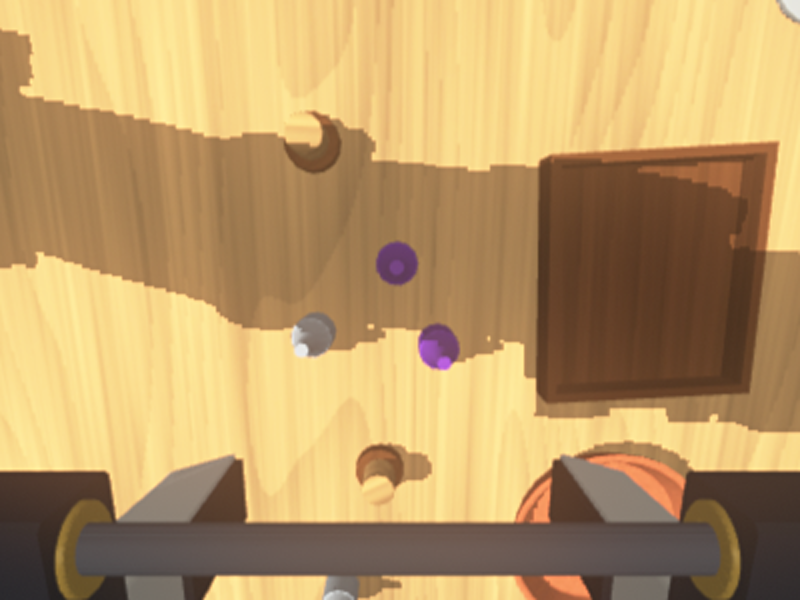

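The close crop shows the steel pourer at crop (314,335), clearly grey next to the purple pair at (397,263) and (438,347). The stoppers are at (313,140) and (380,470), and the tray corners are at about (550,157), (777,143), (748,391) and (550,400).

```bash
python3 - <<'E'
from h import *
L=lambda n:pickle.load(open(n+".pkl","rb"))
a=P(*L("w1"));b=P(*L("w2"));d=L("d0");S=P(d["scene"]);D=P(d["side"])
c=lambda u,v:(u/2+120,v/2)
print("pourR tip",tri(a,(265,48),b,c(302,350)).round(3))
print("purple1 tip",tri(a,(344,58),b,c(444,362)).round(3))
print("stopA top",tri(a,(308,147),b,c(378,490)).round(3),"cap .014",plane(a,(309,142),.014).round(3),plane(b,c(380,466),.010).round(3))
print("stopB top side/wrist",tri(D,(272,235),b,c(303,128)).round(3),"top .044",plane(b,c(303,128),.044).round(3),"cap",plane(b,c(313,142),.014).round(3))
print("pourR body .03",plane(b,c(316,331),.025).round(3))
print("pourL tip",tri(a,(284,231),D,(311,318)).round(3),plane(a,(284,231),.068).round(3),"body",plane(a,(289,213),.02).round(3))
print("dish rim",plane(a,(435.5,181),.03).round(3))
q=[plane(b,c(*p),.03) for p in [(551,157),(777,143),(748,391),(551,400)]]
print("tray",np.round(q,3).tolist(),np.mean(q,0).round(3),[np.linalg.norm(q[i]-q[(i+1)%4]).round(3) for i in range(4)])
print("tray h",tri(a,(397,97),b,c(550,400)).round(3),tri(a,(516,90),b,c(748,391)).round(3))
print("dish top",tri(a,(445,128),b,c(620,452)).round(3))
for z in (.053,.047): print("pin",plane(D,(247,163),z).round(3))
E
```

```text
pourR tip [ 0.429 -0.13   0.071]
purple1 tip [ 0.508 -0.139  0.065]
stopA top [ 0.469 -0.231  0.039] cap .014 [ 0.47  -0.227] [ 0.47  -0.226]
stopB top side/wrist [ 0.432 -0.012  0.036] top .044 [ 0.43  -0.013] cap [ 0.432 -0.016]
pourR body .03 [ 0.431 -0.128]
pourL tip [ 0.441 -0.327  0.068] [ 0.441 -0.327] body [ 0.442 -0.32 ]
dish rim [ 0.63  -0.274]
tray [[0.57, -0.026], [0.699, -0.018], [0.707, -0.165], [0.581, -0.171]] [ 0.64  -0.095] [np.float64(0.129), np.float64(0.147), np.float64(0.126), np.float64(0.146)]
tray h [ 0.579 -0.174  0.022] [ 0.71  -0.166  0.029]
dish top [ 0.634 -0.209  0.026]
pin [0.432 0.326]
pin [0.434 0.337]
```

```bash
python3 -m creep '[[-0.073,-0.01,0.0,0,0,0],[-0.073,-0.01,0,0,0,0],[-0.072,-0.011,0,0,0,0],[0,0,0.09,0,0,0],[0,0,0.09,0,0,0],[0,0,0.09,0,0,0],[0,0,0.09,0,0,0],[0,0,0.06,0,0,0],[0,0,0,0,0,0],[0,0,0,0,0,0],[0,0,0,0,0,0],[0,0,0,0,0,0]]' -0.3
python3 w.py w3
```

```text
clock: 2.83
position: [0.4699, -0.2301, 0.0606]
ee_rot: [2.22, 2.219, 0.002]
force: [0.2, -0.2, 0.9]
width: 0.653
gripper_force: 0.0
2.8333 [ 0.4699 -0.2301  0.0606] [[0.001, 1.0, 0.003], [1.0, -0.001, -0.001], [-0.001, 0.003, -1.0]]
```

View pics/w3.png

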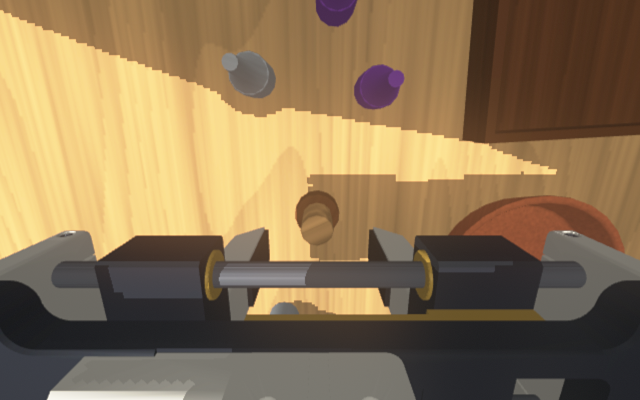

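The stopper stands midway between the fingers, with its cork top at (317,230). I'll go down and grip.

```bash
python3 - <<'E'
from h import *
a=P(*pickle.load(open("w3.pkl","rb")));print(plane(a,(317,230),.044),plane(a,(317,213),.012),"purple/pR body",plane(a,(253,78),.015))
E
python3 -m creep '[[0,0,0.06,0,0,0],[0,0,0.046,0,0,0],[0,0,0,0,0,0],[0,0,0,0,0,0]]' -0.3 15 &&
python3 -m creep '[[0,0,0,0,0,0],[0,0,0,0,0,0],[0,0,0,0,0,0],[0,0,0,0,0,0],[0,0,0,0,0,0],[0,0,0,0,0,0]]' 1 15
```

```text
[ 0.46954099 -0.22785586] [ 0.46948123 -0.22713322] purple/pR body [ 0.42757808 -0.13205996]
clock: 3.22
position: [0.4686, -0.2293, 0.017]
ee_rot: [-2.221, -2.221, 0.0]
force: [0.6, 0.0, -0.3]
width: 0.652
gripper_force: 0.0
clock: 3.72
position: [0.4687, -0.2293, 0.0166]
ee_rot: [2.221, 2.221, 0.0]
force: [0.3, 0.7, -0.2]
width: 0.26
gripper_force: 0.0
```

```bash
python3 -m creep '[[0,0,0,0,0,0],[0,0,0,0,0,0],[0,0,0,0,0,0],[0,0,-0.05,0,0,0],[0,0,-0.09,0,0,0],[0,0,-0.06,0,0,0],[0,0,0,0,0,0]]' 1 15
```

```text
clock: 4.3
position: [0.4711, -0.2304, 0.1006]
ee_rot: [2.218, 2.217, 0.004]
force: [1.4, -0.8, -0.7]
width: 0.233
gripper_force: 15.0
```

```bash
python3 -m creep '[[-0.034,0.08,0,0,0,0],[-0.034,0.08,0,0,0,0],[-0.034,0.08,0,0,0,0],[-0.034,0.08,0,0,0,0],[-0.034,0.078,0,0,0,0],[0,0,0,0,0,0],[0,0,0,0,0,0],[0,0,0.08,0,0,0],[0,0,0.07,0,0,0],[0,0,0.03,0,0,0],[0,0,0.008,0,0,0],[0,0,0,0,0,0],[0,0,0,0,0,0]]'
```

```text
clock: 5.38
position: [0.6269, -0.2969, 0.0213]
ee_rot: [-2.221, -2.221, 0.001]
force: [-0.7, -0.7, 0.2]
width: 0.237
gripper_force: 25.5
```

```bash
python3 -m creep '[[0,0,0,0,0,0],[0,0,0,0,0,0],[0,0,0,0,0,0],[0,0,0,0,0,0],[0,0,-0.04,0,0,0],[0,0,-0.08,0,0,0],[0,0,-0.08,0,0,0]]' 0.13 &&
python3 -m creep '[[0.079,-0.054,0,0,0,0],[0.079,-0.054,0,0,0,0],[0.079,-0.054,0,0,0,0],[0.079,-0.055,0,0,0,0],[0.079,-0.055,0,0,0,0],[0.079,-0.055,0,0,0,0],[0.079,-0.055,0,0,0,0],[0.079,-0.055,0,0,0,0],[0.076,-0.053,0,0,0,0],[0,0,0,0,0,0],[0,0,0,0,0,0],[0,0,0,0,0,0]]' -0.3
```

```text
clock: 5.97
position: [0.6267, -0.2968, 0.1008]
ee_rot: [-2.22, -2.219, 0.002]
force: [1.0, -0.4, -0.5]
width: 0.434
gripper_force: 0.0
clock: 6.97
position: [0.4326, -0.0143, 0.1015]
ee_rot: [2.22, 2.221, 0.001]
force: [0.6, 0.8, 0.5]
width: 0.655
gripper_force: 0.0
```

```bash
python3 -m creep '[[0,0,0.08,0,0,0],[0,0,0.07,0,0,0],[0,0,0.04,0,0,0],[0,0,0.018,0,0,0],[0,0,0,0,0,0],[0,0,0,0,0,0]]' &&
python3 -m creep '[[0,0,0,0,0,0],[0,0,0,0,0,0],[0,0,0,0,0,0],[0,0,0,0,0,0],[0,0,0,0,0,0],[0,0,0,0,0,0],[0,0,0,0,0,0],[0,0,0,0,0,0],[0,0,0,0,0,0]]' 1 15
```

```text
clock: 7.47
position: [0.4324, -0.0148, 0.0181]
ee_rot: [2.223, 2.22, -0.0]
force: [0.5, 0.3, -0.0]
width: 0.657
gripper_force: 0.0
clock: 8.22
position: [0.4319, -0.0139, 0.0181]
ee_rot: [2.221, 2.221, 0.0]
force: [-0.5, 0.3, 5.8]
width: 0.236
gripper_force: 15.0
```

```bash
python3 -m creep '[[0,0,-0.05,0,0,0],[0,0,-0.09,0,0,0],[0,0,-0.09,0,0,0],[-0.0656,0.055,0,0,0,0],[-0.0656,0.055,0,0,0,0],[-0.0656,0.055,0,0,0,0],[-0.0656,0.055,0,0,0,0],[-0.0656,0.055,0,0,0,0],[-0.0656,0.055,0,0,0,0],[-0.0656,0.055,0,0,0,0],[-0.0656,0.055,0,0,0,0],[-0.0656,0.055,0,0,0,0],[0,0,0,0,0,0],[0,0,0,0,0,0],[0,0,0,0,0,0]]'
```

```text
clock: 9.47
position: [0.6292, -0.2496, 0.1091]
ee_rot: [-2.22, -2.22, 0.001]
force: [-0.6, 0.6, -0.9]
width: 0.239
gripper_force: 15.0
```

```bash
python3 -m creep '[[0,0,0.08,0,0,0],[0,0,0.07,0,0,0],[0,0,0.04,0,0,0],[0,0,0.02,0,0,0],[0,0,0,0,0,0],[0,0,0,0,0,0]]' && python3 -m creep '[[0,0,0,0,0,0],[0,0,0,0,0,0],[0,0,0,0,0,0],[0,0,0,0,0,0],[0,0,-0.04,0,0,0],[0,0,-0.09,0,0,0],[0,0,-0.09,0,0,0],[0,0,-0.05,0,0,0]]' 0.13
```

```text
clock: 9.97
position: [0.6297, -0.2492, 0.0263]
ee_rot: [-2.22, -2.222, -0.0]
force: [0.2, 0.5, 0.6]
width: 0.236
gripper_force: 15.0
clock: 10.63
position: [0.6312, -0.2509, 0.1382]
ee_rot: [2.219, 2.218, 0.003]
force: [1.3, -0.1, 0.4]
width: 0.437
gripper_force: 0.0
```

```bash
python3 -m creep '[[0.0436,-0.072,0,0,0,0],[0.0436,-0.072,0,0,0,0],[0.0436,-0.072,0,0,0,0],[0.0436,-0.072,0,0,0,0],[0.0436,-0.072,0,0,0,0],[0.0436,-0.072,0,0,0,0],[0.0436,-0.072,0,0,0,0],[0,0,0,0,0,0],[0,0,0,0,0,0],[0,0,0,0,0,0]]' -0.13
python3 w.py w4; python3 - <<'E'
from h import *
a=P(*pickle.load(open("w4.pkl","rb")))
i=cv2.imread("pics/w4.png")
for z,t in((.0,"base"),(.03,"body"),(.068,"tip")): 
    u=proj(a,[.430,-.129,z]);print(t,u.round(0));cv2.circle(i,tuple(int(v) for v in u),2,(0,255,0),-1)
cv2.imwrite("pics/w4m.png",i)
E
```

```text
clock: 11.47
position: [0.4293, -0.1284, 0.1346]
ee_rot: [2.22, 2.22, 0.002]
force: [0.9, -0.2, -0.7]
width: 0.567
gripper_force: 0.0
11.4667 [ 0.4293 -0.1284  0.1346] [[0.0, 1.0, 0.002], [1.0, -0.0, -0.0], [-0.0, 0.002, -1.0]]
base [318. 190.]
body [318. 198.]
tip [319. 210.]
```

View pics/w4m.png

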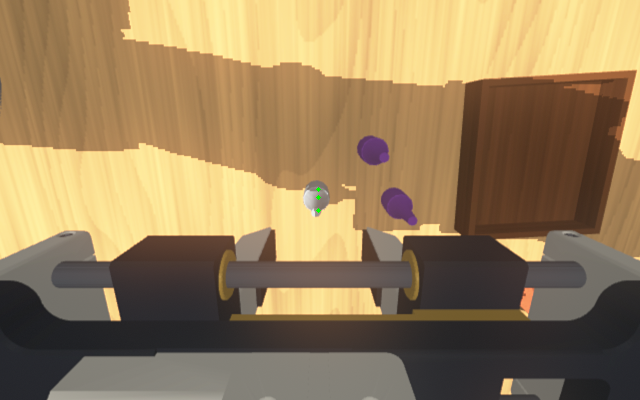

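The green marks fall on the steel pourer at (317,198), and it is centred between the fingers. The purple ones at (373,150) and (397,205) are clear. I'll go down and grip.

```bash
python3 -m creep '[[0,0,0.09,0,0,0],[0,0,0.09,0,0,0],[0,0,0.08,0,0,0],[0,0,0.04,0,0,0],[0,0,0.015,0,0,0],[0,0,0,0,0,0],[0,0,0,0,0,0]]' &&
python3 -m creep '[[0,0,0,0,0,0],[0,0,0,0,0,0],[0,0,0,0,0,0],[0,0,0,0,0,0],[0,0,0,0,0,0],[0,0,0,0,0,0],[0,0,0,0,0,0],[0,0,0,0,0,0]]' 1 20
```

```text
clock: 12.1
position: [0.4291, -0.1286, 0.0083]
ee_rot: [2.222, 2.22, 0.0]
force: [0.3, -1.0, 0.2]
width: 0.566
gripper_force: 0.0
clock: 12.77
position: [0.4286, -0.1281, 0.0085]
ee_rot: [2.221, 2.221, 0.001]
force: [-0.9, 0.6, 7.9]
width: 0.276
gripper_force: 20.0
```

```bash
python3 -m creep '[[0,0,-0.05,0,0,0],[0,0,-0.09,0,0,0],[0,0,-0.09,0,0,0],[0,0,-0.05,0,0,0],[0.029,0.0873,0,0,0,0],[0.029,0.0873,0,0,0,0],[0.029,0.0873,0,0,0,0],[0.029,0.0873,0,0,0,0],[0.029,0.0873,0,0,0,0],[0.03,0.0873,0,0,0,0],[0,0,0,0,0,0],[0,0,0,0,0,0],[0,0,0,0,0,0]]'
```

```text
clock: 13.85
position: [0.6369, -0.0583, 0.1193]
ee_rot: [-2.221, -2.221, 0.002]
force: [-0.9, -0.0, -0.1]
width: 0.278
gripper_force: 20.0
```

```bash
python3 -m creep '[[0,0,0.08,0,0,0],[0,0,0.08,0,0,0],[0,0,0.06,0,0,0],[0,0,0.03,0,0,0],[0,0,0.007,0,0,0],[0,0,0,0,0,0],[0,0,0,0,0,0]]' && python3 -m creep '[[0,0,0,0,0,0],[0,0,0,0,0,0],[0,0,0,0,0,0],[0,0,0,0,0,0],[0,0,-0.04,0,0,0],[0,0,-0.09,0,0,0],[0,0,-0.09,0,0,0],[0,0,-0.09,0,0,0]]' 0
```

```text
clock: 14.43
position: [0.6385, -0.0585, 0.0186]
ee_rot: [2.221, 2.22, 0.002]
force: [0.3, 0.4, 0.3]
width: 0.278
gripper_force: 20.0
clock: 15.1
position: [0.6373, -0.0581, 0.1426]
ee_rot: [-2.221, -2.221, 0.001]
force: [0.9, 0.0, 0.2]
width: 0.503
gripper_force: 0.0
```

```bash
python3 -m creep '[[-0.0733,-0.0544,0,0,0,0],[-0.0733,-0.0544,0,0,0,0],[-0.0733,-0.0544,0,0,0,0],[-0.0733,-0.0544,0,0,0,0],[-0.0733,-0.0544,0,0,0,0],[-0.0733,-0.0544,0,0,0,0],[-0.0733,-0.0544,0,0,0,0],[-0.0733,-0.0544,0,0,0,0],[-0.0733,-0.0544,0,0,0,0],[0,0,0,0,0,0],[0,0,0,0,0,0],[0,0,0,0,0,0]]' -0.13
python3 w.py w5; python3 - <<'E'
from h import *
a=P(*pickle.load(open("w5.pkl","rb")))
i=cv2.imread("pics/w5.png")
for z,t in((.0,"base"),(.03,"body"),(.068,"tip")): 
    u=proj(a,[.442,-.322,z]);print(t,u.round(0));cv2.circle(i,tuple(int(v) for v in u),2,(0,255,0),-1)
cv2.imwrite("pics/w5m.png",i)
E
```

```text
clock: 16.1
position: [0.4422, -0.3216, 0.1414]
ee_rot: [2.222, 2.221, 0.001]
force: [-0.2, 0.6, 0.7]
width: 0.566
gripper_force: 0.0
16.1 [ 0.4422 -0.3216  0.1414] [[0.0, 1.0, 0.001], [1.0, -0.0, 0.0], [0.0, 0.001, -1.0]]
base [318. 188.]
body [318. 195.]
tip [318. 207.]
```

View pics/w5m.png

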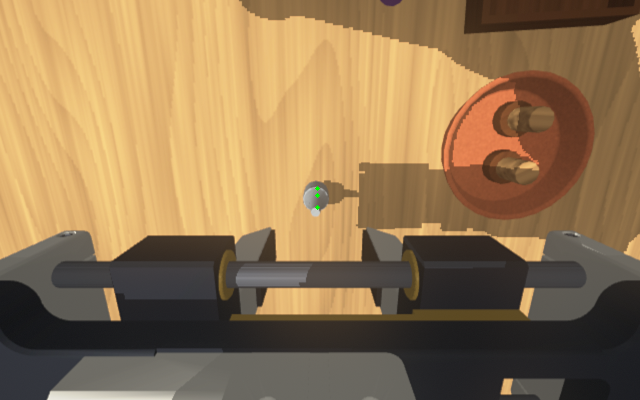

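Both stoppers stand in the dish, at (520,120) and (510,167). The pourer is centred at (316,196), so I'll pick it up.

```bash
python3 -m creep '[[0,0,0.09,0,0,0],[0,0,0.09,0,0,0],[0,0,0.09,0,0,0],[0,0,0.045,0,0,0],[0,0,0.018,0,0,0],[0,0,0,0,0,0],[0,0,0,0,0,0]]' &&
python3 -m creep '[[0,0,0,0,0,0],[0,0,0,0,0,0],[0,0,0,0,0,0],[0,0,0,0,0,0],[0,0,0,0,0,0],[0,0,0,0,0,0],[0,0,0,0,0,0],[0,0,0,0,0,0]]' 1 20 && python3 -m creep '[[0,0,-0.05,0,0,0],[0,0,-0.09,0,0,0],[0,0,-0.09,0,0,0],[0,0,-0.08,0,0,0],[0,0,0,0,0,0],[0,0,0,0,0,0]]'
```

```text
clock: 16.73
position: [0.443, -0.3215, 0.0085]
ee_rot: [2.22, 2.223, 0.001]
force: [0.7, 0.2, 1.0]
width: 0.563
gripper_force: 0.0
clock: 17.4
position: [0.4421, -0.3222, 0.0086]
ee_rot: [2.221, 2.221, 0.0]
force: [-1.3, 1.5, 7.2]
width: 0.271
gripper_force: 20.0
clock: 17.9
position: [0.443, -0.3227, 0.1338]
ee_rot: [2.219, 2.218, 0.002]
force: [0.7, 0.2, -0.6]
width: 0.277
gripper_force: 20.0
```

```bash
python3 -m creep '[[0.0605,0.0619,0,0,0,0],[0.0605,0.0619,0,0,0,0],[0.0605,0.0619,0,0,0,0],[0.0605,0.0619,0,0,0,0],[0.0605,0.0619,0,0,0,0],[0.0605,0.0619,0,0,0,0],[0.0605,0.0619,0,0,0,0],[0.0605,0.0619,0,0,0,0],[0,0,0,0,0,0],[0,0,0,0,0,0],[0,0,0,0,0,0]]'
```

```text
clock: 18.82
position: [0.6387, -0.1286, 0.1301]
ee_rot: [-2.22, -2.22, 0.004]
force: [-0.2, -0.4, -0.8]
width: 0.277
gripper_force: 20.0
```

```bash
python3 -m creep '[[0,0,0.09,0,0,0],[0,0,0.08,0,0,0],[0,0,0.07,0,0,0],[0,0,0.035,0,0,0],[0,0,0.008,0,0,0],[0,0,0,0,0,0],[0,0,0,0,0,0]]' && python3 -m creep '[[0,0,0,0,0,0],[0,0,0,0,0,0],[0,0,0,0,0,0],[0,0,0,0,0,0],[0,0,-0.04,0,0,0],[0,0,-0.09,0,0,0],[0,0,-0.09,0,0,0],[0,0,-0.09,0,0,0],[0,0,-0.09,0,0,0],[0,0,-0.09,0,0,0],[0,0,-0.09,0,0,0],[0,0,-0.09,0,0,0],[0,0,0,0,0,0]]' 0
```

```text
clock: 19.4
position: [0.64, -0.1295, 0.0195]
ee_rot: [2.222, 2.219, 0.0]
force: [0.1, -0.1, -1.0]
width: 0.278
gripper_force: 20.0
clock: 20.48
position: [0.643, -0.129, 0.2955]
ee_rot: [2.215, 2.214, 0.012]
force: [1.7, -0.3, 0.5]
width: 0.498
gripper_force: 0.0
```

```bash
python3 -m creep '[[0.0873,-0.0222,-0.008,0,0,0],[0.0873,-0.0222,-0.008,0,0,0],[0.0873,-0.0222,-0.008,0,0,0],[0.0873,-0.0222,-0.008,0,0,0],[0.0873,-0.0222,-0.008,0,0,0],[0.0873,-0.0222,-0.008,0,0,0],[0.0873,-0.0222,-0.008,0,0,0],[0.0873,-0.0222,-0.008,0,0,0],[0.0873,-0.0222,-0.008,0,0,0],[0.0873,-0.0222,-0.008,0,0,0],[0,0,0,0,0,0],[0,0,0,0,0,0],[0,0,0,0,0,0]]' 0
python3 w.py w6; python3 - <<'E'
from cell import arm
import cv2,numpy as np,pickle
d={n:arm.get_image(n) for n in("scene","side")};pickle.dump(d,open("d6.pkl","wb"))
w=cv2.imread("pics/w6.png")[0:250,150:490];c=np.zeros((600,800,3),np.uint8)
c[:375,:510]=cv2.resize(w,(510,375),interpolation=cv2.INTER_CUBIC)
s=d["side"]["frame"][95:215,230:326,::-1];c[:360,512:800]=cv2.resize(s,(288,360),interpolation=cv2.INTER_CUBIC)
s=d["scene"]["frame"][200:312,195:345,::-1];c[376:600,:300]=cv2.resize(s,(300,224),interpolation=cv2.INTER_CUBIC)
s=d["scene"]["frame"][140:240,380:480,::-1];c[376:600,310:534]=cv2.resize(s,(224,224),interpolation=cv2.INTER_CUBIC)
cv2.imwrite("pics/c6.png",c)
E
```

```text
clock: 21.57
position: [0.5512, 0.2204, 0.3187]
ee_rot: [2.221, 2.221, -0.0]
force: [0.8, -0.8, -0.2]
width: 0.499
gripper_force: 0.0
21.5667 [0.5512 0.2204 0.3187] [[-0.0, 1.0, 0.0], [1.0, 0.0, -0.001], [-0.001, 0.0, -1.0]]
```

View pics/c6.png

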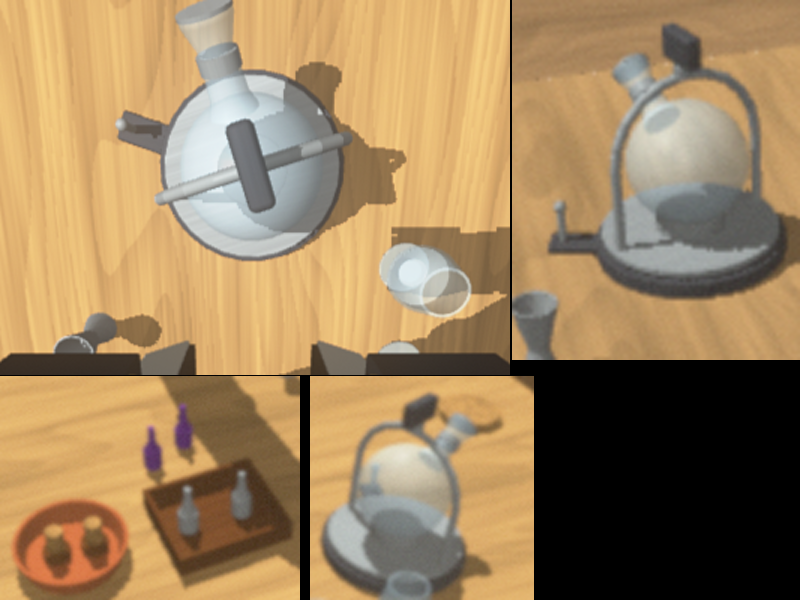

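Both stoppers are in the dish and both pourers are in the tray, with the purple ones untouched. In the wrist crop the knob runs from (241,125) to (260,207), the pin ball is at (122,124) and the mouth is at (206,8).

```bash
python3 - <<'E'
from h import *
from cell import arm
W=P(*pickle.load(open("w6.pkl","rb")));d=pickle.load(open("d6.pkl","rb"));S=P(d["side"]);C=P(d["scene"])
c=lambda u,v:(u/1.5+150,v/1.5)
s=lambda u,v:((u-512)/3+230,v/3+95)
k=tri(W,c(250,165),S,s(682,46));print("knob centre",k.round(3), tri(C,(380+(420-310)/2.24,140+(411-376)/2.24),S,s(682,46)).round(3))
a,b=plane(W,c(241,125),.228),plane(W,c(260,207),.228)
print("knob ends",a.round(3),b.round(3),np.degrees(np.arctan2(*(a-b)[::-1])))
pin=tri(W,c(122,124),S,s(560,206));print("pin",pin.round(3))
m=plane(W,c(206,8),.158);print("mouth",m.round(3))
h=[plane(W,c(*q),z) for q,z in(((160,200),.09),((348,138),.09))];
ax=plane(W,c(250,165),.23);print("axis",ax.round(3),"base centre",plane(W,c(253,165),.02).round(3))
for x in (ax,plane(W,c(253,165),.02),k[:2]):print("pin",np.degrees(np.arctan2(*(pin[:2]-x)[::-1])),np.linalg.norm(pin[:2]-x),"mouth",np.degrees(np.arctan2(*(m-x)[::-1])),np.linalg.norm(m-x))
print(arm.observe()["joints"].round(3))
E
```

```text
knob centre [0.552 0.299 0.214] [0.553 0.301 0.214]
knob ends [0.546 0.32 ] [0.556 0.276] 103.50471852183496
pin [0.43  0.34  0.044]
mouth [0.522 0.398]
axis [0.55  0.299] base centre [0.552 0.303]
pin 161.39289223435335 0.12648866147106003 mouth 106.20772872919153 0.10265334176124183
pin 163.45084901474314 0.12699033747244354 mouth 107.91092543326405 0.09919283082403119
pin 161.61888499348152 0.12811879225762896 mouth 107.11068905652868 0.10318138544603189
[-4.710e-01  3.250e-01  4.000e-03  1.509e+00 -1.000e-03  1.307e+00
 -4.700e-01]
```

```bash
python3 -m creep '[[0.07,0.001,0,0,0,0],[0.07,0.001,0,0,0,0],[0.062,0,0,0,0,0],[0,0,0,0,0,-0.044],[0,0,0,0,0,-0.044],[0,0,0,0,0,-0.044],[0,0,0,0,0,0],[0,0,0.08,0,0,0],[0,0,0.08,0,0,0],[0,0,0.06,0,0,0],[0,0,0.04,0,0,0],[0,0,0.02,0,0,0],[0,0,0,0,0,0],[0,0,0,0,0,0],[0,0,0,0,0,0]]' 0
python3 w.py w7
```

```text
clock: 22.97
position: [0.5529, 0.3018, 0.2082]
ee_rot: [1.895, 2.504, 0.003]
force: [0.2, -0.1, 0.4]
width: 0.5
gripper_force: 0.0
22.9667 [0.5529 0.3018 0.2082] [[-0.272, 0.962, 0.002], [0.962, 0.272, 0.001], [0.001, 0.002, -1.0]]
```

```bash
python3 -m creep '[[0,0,0.011,0,0,0],[0,0,0,0,0,0],[0,0,0,0,0,0]]' && python3 -m creep '[[0,0,0,0,0,0],[0,0,0,0,0,0],[0,0,0,0,0,0],[0,0,0,0,0,0],[0,0,0,0,0,0],[0,0,0,0,0,0],[0,0,0,0,0,0],[0,0,0,0,0,0],[0,0,0,0,0,0],[0,0,0,0,0,0]]' 1 25
```

```text
clock: 23.27
position: [0.552, 0.3016, 0.2025]
ee_rot: [1.894, 2.506, 0.0]
force: [-0.7, -0.4, 0.1]
width: 0.497
gripper_force: 0.0
clock: 24.1
position: [0.5494, 0.3012, 0.2022]
ee_rot: [-1.892, -2.505, 0.006]
force: [-11.1, -2.9, 7.6]
width: 0.174
gripper_force: 24.9
```

```bash
python3 -m creep '[[0,-0.007,0,0,0,0],[0,0,0,0,0,0],[0,0,0,0,0,-0.015],[0,0,0,0,0,-0.0293],[0,0,0,0,0,-0.0293],[0,0,0,0,0,-0.0293],[0,0,0,0,0,-0.0293],[0,0,0,0,0,-0.0293],[0,0,0,0,0,-0.0293],[0,0,0,0,0,-0.0293],[0,0,0,0,0,-0.0293],[0,0,0,0,0,-0.0293],[0,0,0,0,0,-0.0293],[0,0,0,0,0,-0.0293],[0,0,0,0,0,-0.0293],[0,0,0,0,0,-0.0293],[0,0,0,0,0,-0.0293],[0,0,0,0,0,-0.0293],[0,0,0,0,0,-0.015],[0,0,0,0,0,0]]' && python3 -m creep '[[0,0,0,0,0,0],[0,0,0,0,0,0],[0,0,0,0,0,0],[0,0,0,0,0,0]]'
python3 w.py w8; python3 - <<'E'
from cell import arm
import cv2,numpy as np,pickle
d={n:arm.get_image(n) for n in("scene","side")};pickle.dump(d,open("d8.pkl","wb"))
c=np.zeros((600,800,3),np.uint8)
w=cv2.imread("pics/w8.png");c[:320,:512]=cv2.resize(w,(512,320),interpolation=cv2.INTER_AREA)
s=d["side"]["frame"][95:215,230:326,::-1];c[:360,512:800]=cv2.resize(s,(288,360),interpolation=cv2.INTER_CUBIC)
s=d["scene"]["frame"][140:240,370:490,::-1];c[376:576,310:550]=cv2.resize(s,(240,200),interpolation=cv2.INTER_CUBIC)
s=d["scene"]["frame"][200:312,195:345,::-1];c[376:600,:300]=cv2.resize(s,(300,224),interpolation=cv2.INTER_CUBIC)
cv2.imwrite("pics/c8.png",c)
o=arm.observe();print(o["dq"].round(3),o["ft_torque"])
E
```

```text
clock: 25.77
position: [0.5474, 0.2993, 0.2022]
ee_rot: [-0.483, -3.101, 0.005]
force: [-9.6, -4.9, 6.5]
width: 0.17
gripper_force: 25.0
clock: 26.1
position: [0.5474, 0.2994, 0.2022]
ee_rot: [-0.487, -3.101, 0.006]
force: [-8.5, -6.4, 7.2]
width: 0.174
gripper_force: 25.0
26.1 [0.5474 0.2994 0.2022] [[-0.952, 0.306, -0.004], [0.306, 0.952, -0.003], [0.003, -0.004, -1.0]]
[0.001 0.001 0.001 0.002 0.002 0.    0.001] [-0.9163622   1.69506634  0.04264571]
```

View pics/c8.png

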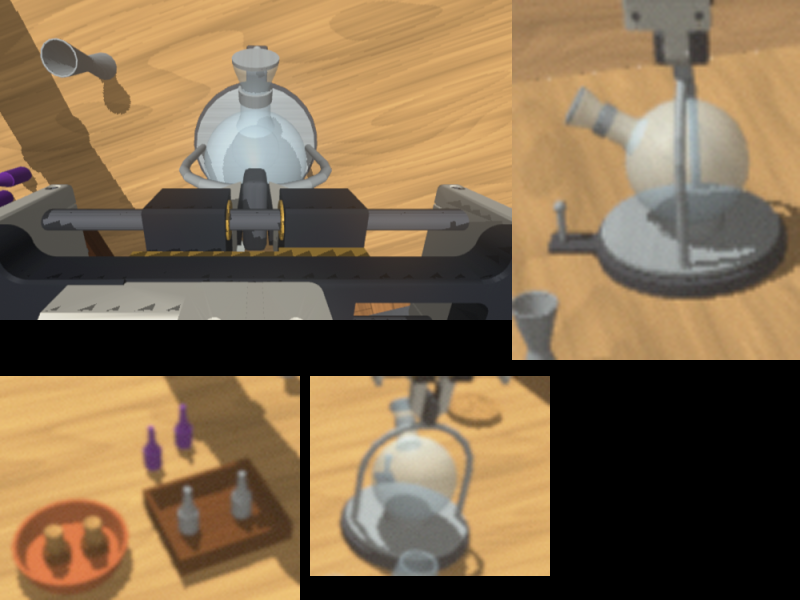

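```bash
python3 - <<'E'
from h import *
W=P(*pickle.load(open("w8.pkl","rb")));S=P(pickle.load(open("d8.pkl","rb"))["side"])
c=lambda u,v:(u/.8,v/.8)
ax=np.array([.552,.301])
m=tri(W,c(256,61),S,((577-512)/3+230,105/3+95));t=plane(W,c(258,47),.014)
for n,p in(("mouth",m),("tongue end",t)):print(n,p.round(3),np.degrees(np.arctan2(*(p[:2]-ax)[::-1])))
E
```

```text
mouth [0.455 0.33  0.154] 163.13594785799205
tongue end [0.42  0.345] 161.75869968918528
```

The neck is at about 162–163° and the pin at about 162°. The knob is gripped with 25 N, everything is still, and the stoppers and pourers are in place, so I'll hand it in.

```bash
python3 -c "
from cell import arm
print(arm.sign_off())"
```

```text
the job is handed in; nothing more can be done
None
```

I handed the job in at about 26 s: both stoppers are in the dish, both steel pourers are in the tray, and the gripper holds the knob at 25 N with the neck within about 2° of the pin; the result of the judging was not shown.

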